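# Lock the filter cover screw of a nail dust collector

### The job

Take the flat-handled screwdriver out of its stand, seat its bit in the slot of the brass screw on the dust collector's pink filter cover and, keeping it firmly pressed in, turn the screw clockwise until it is snug against its stop, without forcing it. Then put the screwdriver back in its stand, upright and fully down, and let go; touch the screw with nothing but the screwdriver, and leave the bottle, the jar and the box of nail tips where they are.

Things in the scene. Friction and masses are not known exactly. Their poses are not given: they have to be found in the camera images.
- driver_grip (a point): Centre of the screwdriver's flat teal handle: 30 mm along x, 14 mm thick along y, 55 mm tall along z (27.5 mm above and below this point). z points up, away from the bit; x is along the handle's broad side and the bit's width. The driver stands bit-down in its stand, held by a black collar (24 mm wide, 6 mm high, underside 33.5 mm below this point). Bit's end 82.5 mm below this point.
- driver_tip (a point): End of the screwdriver's flat steel bit, on its axis, 82.5 mm below driver_grip; same axes. The bit is 12 mm wide (along x), 3.2 mm thick (along y) and 8 mm long; above it an 8 mm round shaft up to the collar.
- driver: The whole screwdriver, 110 mm long, 40 to 85 g; origin at the end of the bit, axes as driver_grip.
- stand_hole (a point): Centre of the mouth of the round hole in the fixed white stand (70 x 70 mm, top 56 mm above the table, on an 84 mm square pink foot). The hole is 18 mm in diameter with a 3 mm chamfer, 50 mm deep. Fully down, the driver's collar rests on the stand's top and the bit's end is 49 mm below this point.
- screw_slot (a point): Centre of the upper face of a brass slotted screw head, 22 mm in diameter, in the pink cover of the dust collector; on the screw's axis, moves with it. x runs along the slot, z up. The slot (dark in the brass) is 15 mm long, 4.4 mm wide, 3.5 mm deep, closed at both ends. The head stands up to 5 mm above the cover when loose, flush with it when home.
- screw (a joint): Screw angle, clockwise from above: 0 loose, 1.5 rad at its hard stop. The head sinks 3.33 mm per rad, 5 mm in all, more than the slot's depth: the bit must follow it down. It stays where it is left. A spring washer lifts it with about 6 N. Push with about 10 N; it turns freely with up to 0.06 N m; at the stop 0.08 to 0.12 N m is snug, over 0.15 N m is forcing. The bit has about 0.15 rad of play.
- screw_unit: The whole screw as it rises and sinks in the cover; origin at the centre of the head's upper face; does not turn.
- remover: Amber bottle with a white cap, 44 mm in diameter, 110 mm tall, bystander; origin at the centre of its underside.
- gel_jar: Small jar with a black lid, 40 mm in diameter, 35 mm tall, bystander; origin at the centre of its underside.
- tip_box: Clear open box of nail tips, 90 x 60 x 20 mm, bystander; origin at the centre of its underside.
- cover: The pink filter cover fixed on the dust collector (a cream box 200 x 180 x 55 mm with a black grille): a plate 80 x 120 mm, 12 mm thick, its upper face 67 mm above the table; origin at the centre of its underside, below the screw.
Not all that is in view belongs to the job. Of the things that look like the driver, the middle-sized one is meant.

How it is judged:
By the outcome, as a careful person would: the job done as asked, in the order asked, and still so for the second after the job is handed in, with the robot touching nothing.
It also fails if it takes over 72 s, if anything falls off the work surface, if the arm or the gripper's body presses on something with over 40 N, if the wrist force passes 120 N, or if a joint passes its speed limit or range.

### The arm

A 7-joint arm with a two-finger parallel gripper is mounted at the origin on the work surface. World frame = base frame: x ahead of the robot, y to its left, z up, the work surface at z = 0. Lengths are in m, angles in rad, forces in N, time in s.
With the tool pointing down it reaches from about 0.4 to 0.85 m from the base axis. Payload 4.5 kg.
Tool frame: the origin (TCP) lies where the fingers leave the gripper's body, on its centre line; the fingertips stand 64 mm ahead of it and the grasp point (between the pads) lies 45 mm ahead of it; z points along the fingers, y is the direction in which the jaws open and shut (so a half turn about z gives the same grasp; the last joint's range is limited). The gripper opens to 88 mm and grips with 3 to 60 N. Pads are 18 mm wide; open, the fingers measure 123 mm over their backs; the gripper's body (75 mm by 187 mm) begins 45 mm behind the grasp point.
Start: joints at [1.196, 0.689, -0.195, 1.565, 0.157, 0.902, -0.215], TCP at [0.248, -0.574, 0.303] pointing down, gripper open.
Joint ranges: [-3.01, 3.01], [-0.46, 2.08], [-1.47, 1.51], [0.13, 2.56], [-1, 4.14], [0.04, 2.09], [-2.66, 2.66]. Speed limits (rad/s): [2.57, 2.57, 3.14, 3.14, 3.14, 3.14, 3.14].

### API

Orientations are given as a unit quaternion [x, y, z, w].
In Python, from plant import monitor, snapshot, workorder, finder gives the robot as it stands.
- The arm moves only by the tool carry_out, never from a script. Its argument "motion" is one flat list of numbers, 6 for each row, row after row: the shift along the tool's x, y, z in cm, then the turn, a rotation vector about the tool's x, y, z in rad. In form: [x, y, z, rx, ry, rz, x, y, z, rx, ry, rz, ...]. A call has 1 to 8 rows; each row shifts and turns the commanded pose from where the row before left it, along the tool's axes as they then stand; what a row does not reach is not made up. A row lasts 1/8 s, in which the tool goes at most 62.5 mm and 10.7 degrees, less where a joint would pass 70% of its speed; a pose out of reach is approached as far as the arm can. A call with a gripper value outside its range is refused whole. "hand" is the finger opening in cm, from 0 to 8.81, set as the call begins (left out, the last holds). The fingers move at their own pace and stop on an object; "grip_force" is the grip in N (left out, the last holds). Time passes only in rows, so rows that do not move let the fingers close. It gives the time, the measured TCP pose, the force and the opening at its end, in the units of the state.
- monitor.get_state(): the state, without advancing time (a new reading comes with each control period).
- snapshot(name): name is "scene" or "top" or "wrist"; returns a dict with "frame" (400x640x3 uint8, red, green, blue), "range_z" (400x640 float32, m along the optical axis (not along the pixel's ray), 0 where there is no reading), "fx", "fy", "cx", "cy" (pixels), "rvec" (rotation vector, rad) and "tvec" (3), from world to camera coordinates, as OpenCV has them; the wrist camera has in their place "hand_eye" (4x4, takes a point from camera to tool coordinates, whose origin is the TCP and whose axes are the flange's). Camera axes: x right, y down, z forward; pixel columns grow to the right and rows downward; lengths in m; the calibration is good to about 2 mm. A picture is of the moment at which its call begins: read the wrist's pose just before it.
- workorder.finish_job(): hands the job in, once; it reports no verdict.
Trained networks look in a picture, given as the dict that the camera call returned (one of the last four; its "shot" number tells which), for a name from the list of things; names that differ only in an ending like _2 or _b are one class to them, and where a whole thing is asked for, a point or a joint stands for the part that bears it (a point fixed in the world has none). Each returns a list of dicts, best first, with "p" (0 to 1); they miss things now and then, are a little off and sometimes report something else, mostly with a low value. They report only what shows in the picture. A call takes as long as a camera call. They do not tell look-alikes from the thing itself.
- finder.masks_of(picture, thing): "pixels" (400x640 bool, what is visible of it) and "extent" ([left, top, right, bottom] in pixels, round what is visible of it).
The state is a dict: "clock": time; "q": joint angles; "qd": joint speeds; "joint_torque": joint torques, N m; "tool_pos": TCP position; "eef_rot": TCP orientation; "contact_force": force on the tool from outside, world axes, zero at the start; "moment": the same for the moment, N m; "opening": opening from 0.0 (shut) to 1.0 (fully open).
Only numpy, scipy, OpenCV 4.12 (cv2) and the standard library are available. Lean on these libraries where they do the work, as an engineer would, in place of code of your own. Each camera call takes 0.05 s, during which the arm holds its last target. There are 200 camera calls.

## Working session

There is one attempt and no reset: what is moved stays moved. The work goes in short steps, Python scripts to look and compute and a tool call to move; the robot and the scene stay as the last step left them, time stands still between calls to the robot, and variables do not carry over. Pictures are saved under pics/ and viewed, about 8 in all and at most 12, crops included, and the job is handed in when it is done.

Besides the shell and the picture viewer there is one more tool, called after "Emit:" as a command line: name --argument value ..., lists and objects as JSON in quotes. carry_out: Moves the arm, as the interface text tells. Its arguments: {"type":"object","properties":{"motion":{"type":"array"},"hand":{"type":"number"},"grip_force":{"type":"number"}},"required":["motion"]}

```bash
ls; mkdir -p pics; cat > h.py <<'E'
import numpy as np, cv2
from scipy.spatial.transform import Rotation as R
from plant import monitor, snapshot, workorder, finder
def cam(name):
    st=monitor.get_state(); s=snapshot(name)
    if name=='wrist':
        T=np.eye(4);T[:3,:3]=R.from_quat(st['eef_rot']).as_matrix();T[:3,3]=st['tool_pos']
        s['c2w']=T@np.array(s['hand_eye'])
    else:
        M=np.eye(4);M[:3,:3]=R.from_rotvec(np.ravel(s['rvec'])).as_matrix();M[:3,3]=np.ravel(s['tvec'])
        s['c2w']=np.linalg.inv(M)
    v,u=np.mgrid[:400,:640];z=s['range_z']
    P=np.stack([(u-s['cx'])/s['fx']*z,(v-s['cy'])/s['fy']*z,z,np.ones_like(z)],-1)
    s['xyz']=(P@s['c2w'].T)[...,:3]; s['xyz'][z==0]=np.nan
    return s
def save(s,fn,box=None,k=1):
    f=s['frame'][...,::-1]
    if box: f=f[box[1]:box[3],box[0]:box[2]]
    cv2.imwrite('pics/'+fn,cv2.resize(f,None,fx=k,fy=k,interpolation=cv2.INTER_CUBIC))
def at(s,u,v,z):
    "ray through pixel meets plane z"
    d=s['c2w'][:3,:3]@np.array([(u-s['cx'])/s['fx'],(v-s['cy'])/s['fy'],1]);o=s['c2w'][:3,3]
    return o+d*(z-o[2])/d[2]
def proj(s,p):
    c=np.linalg.inv(s['c2w'])@np.append(p,1);return c[0]/c[2]*s['fx']+s['cx'],c[1]/c[2]*s['fy']+s['cy']
E
python3 - <<'E'
from h import *
print(monitor.get_state())
a=cam('scene');b=cam('top');save(a,'scene.png');save(b,'top.png')
for n,s in(('scene',a),('top',b)):
  for t in ('driver','driver_grip','screw_slot','screw_unit','cover','remover','gel_jar','tip_box'):
    try:
      for m in finder.masks_of(s,t)[:4]:
        p=s['xyz'][m['pixels']];print(n,t,round(m['p'],2),m['extent'],m['pixels'].sum(),np.nanmedian(p,0).round(3),np.nanmax(p[:,2]).round(3))
    except Exception as e: print(n,t,e)
E
```

```text
pics
{'clock': 0.0, 'q': array([ 1.19579161,  0.68997492, -0.19451977,  1.56636033,  0.15728478,
        0.90253816, -0.21512114]), 'qd': array([-6.02596934e-04, -8.10893943e-05, -1.35484145e-04, -2.43381026e-03,
        1.65443597e-03,  2.62205079e-03,  6.34444180e-04]), 'joint_torque': array([ 2.63780184e-04, -5.27564013e+01, -1.26648076e+00, -1.53433371e+01,
       -5.25623630e-02,  6.58115125e-03,  1.86609773e-04]), 'tool_pos': array([ 0.24819786, -0.57302183,  0.3019114 ]), 'eef_rot': array([ 9.79175912e-01,  2.03011428e-01, -2.54629067e-04, -9.09962535e-04]), 'contact_force': array([-0.00699116, -0.75942368, -0.25270736]), 'moment': array([-0.01711223,  0.02009412, -0.00369459]), 'opening': 1.002335915002028}
scene driver 0.79 [457.4, 227.5, 471.7, 257.0] 221 [0.467 0.28  0.052] 0.076
scene driver 0.77 [408.1, 186.4, 429.9, 229.5] 531 [0.484 0.194 0.093] 0.119
scene driver 0.64 [367.6, 201.3, 401.1, 272.6] 1321 [0.583 0.181 0.111] 0.151
scene driver 0.59 [338.3, 179.5, 354.8, 203.0] 382 [0.433 0.017 0.027] 0.038
scene driver_grip 0.85 [407.5, 191.4, 429.9, 224.1] 535 [0.483 0.1
[... 731 characters left out ...]
iver_grip 0.76 [229.5, 173.7, 262.1, 200.7] 571 [0.576 0.174 0.132] 0.153
top driver_grip 0.67 [193.7, 247.0, 207.3, 263.8] 136 [0.463 0.275 0.063] 0.077
top driver_grip 0.61 [229.4, 232.4, 252.8, 254.1] 254 [0.477 0.186 0.112] 0.12
top screw_slot 0.59 [429.3, 239.5, 440.6, 253.6] 104 [ 0.475 -0.167  0.07 ] 0.075
top cover 0.85 [405.3, 220.6, 466.6, 271.0] 2792 [ 0.473 -0.169  0.067] 0.073
top remover 0.97 [326.2, 120.2, 351.8, 154.6] 577 [0.684 0.005 0.073] 0.113
top gel_jar 0.69 [331.4, 265.4, 348.3, 284.2] 354 [0.425 0.011 0.034] 0.039
top tip_box 0.83 [333.1, 188.9, 362.9, 241.3] 1364 [ 0.546 -0.009  0.005] 0.024
top tip_box 0.37 [327.9, 118.4, 351.2, 154.4] 597 [0.685 0.005 0.073] 0.113
```

View pics/scene.png

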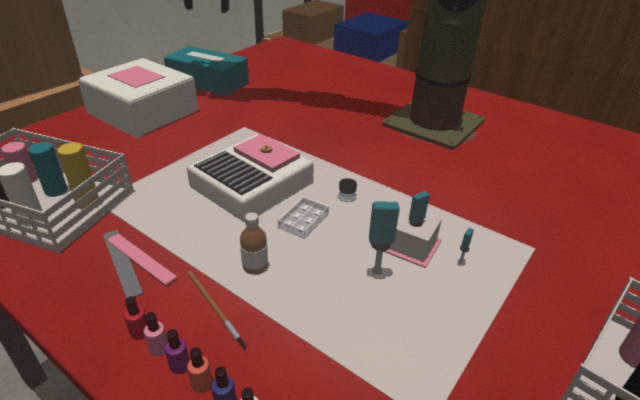

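View pics/top.png

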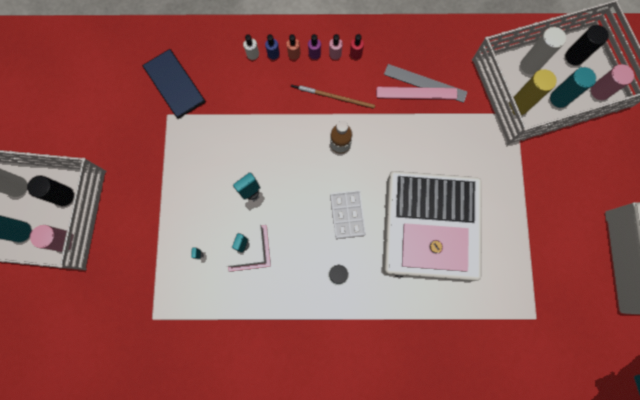

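The scene shows three teal look-alikes: a large one at (383,235) standing free, a small one at (466,240), and the middle-sized one at (419,208). The middle one stands in the white stand with the pink foot, and its top is at 0.119 m against 0.117 m expected, so it is the one meant. The screw is at (266,149) in scene and (436,246) in top.

```bash
cat >> h.py <<'E'
def delta(p,yaw=None):
    "shift in tool axes (cm) to TCP target p; yaw: target angle of tool x in world (mod pi) -> rz"
    s=monitor.get_state();r=R.from_quat(s['eef_rot']);m=r.as_matrix()
    y0=np.arctan2(m[1,0],m[0,0]);print('t',round(s['clock'],2),'tcp',np.round(s['tool_pos'],4),'yaw',round(y0,4),'F',np.round(s['contact_force'],1),'M',np.round(s['moment'],3),'op',round(s['opening'],3),'q',np.round(s['q'],2))
    print('tilt err',np.round(m[:,2],4))
    print('shift cm',np.round(m.T@(np.array(p)-s['tool_pos'])*100,2))
    if yaw is not None: print('rz',round(-((yaw-y0+np.pi/2)%np.pi-np.pi/2),4))
E
python3 - <<'E'
from h import *
s=cam('wrist');print(s['hand_eye'],s['fx'])
delta([.475,-.165,.30]);delta([.48,.19,.30])
E
```

```text
[[-1.06770415e-03 -9.48871002e-01 -3.15662290e-01  8.25639617e-02]
 [ 9.99999412e-01 -1.07326838e-03 -1.56212119e-04 -4.54827057e-04]
 [-1.90565205e-04 -3.15662271e-01  9.48871590e-01 -8.23647033e-02]
 [ 0.00000000e+00  0.00000000e+00  0.00000000e+00  1.00000000e+00]] 291.3569583200559
t 0.95 tcp [ 0.2485 -0.5735  0.3028] yaw 0.4087 F [-0.2  0.9  0.2] M [ 0.005 -0.018 -0.047] op 1.005 q [ 1.2   0.69 -0.19  1.57  0.16  0.9  -0.22]
tilt err [ 1.e-04 -1.e-04 -1.e+00]
shift cm [ 37.02 -28.48   0.27]
t 0.95 tcp [ 0.2485 -0.5735  0.3028] yaw 0.4087 F [-0.2  0.9  0.2] M [ 0.005 -0.018 -0.047] op 1.005 q [ 1.2   0.69 -0.19  1.57  0.16  0.9  -0.22]
tilt err [ 1.e-04 -1.e-04 -1.e+00]
shift cm [ 51.59 -60.86   0.27]
```

Emit:
carry_out --motion '[4.63,-3.56,0.6,0,0,0,4.63,-3.56,0.6,0,0,0,4.63,-3.56,0.6,0,0,0,4.63,-3.56,0.6,0,0,0,4.63,-3.56,0.6,0,0,0,4.63,-3.56,0.6,0,0,0,4.63,-3.56,0.6,0,0,0,4.63,-3.56,0.6,0,0,0]'

```text
clock: 1.95
tool_pos: [0.4762, -0.1633, 0.2548]
eef_rot: [0.979, 0.203, 0.0, 0.0]
contact_force: [1.0, 0.2, -0.4]
opening: 0.996
```

Emit:
carry_out --motion '[0,0,0,0,0,0,0,0,0,0,0,0,0,0,0,0,0,0]'

```text
clock: 2.33
tool_pos: [0.4743, -0.1667, 0.2548]
eef_rot: [0.98, 0.201, -0.0, 0.0]
contact_force: [0.0, 0.2, 0.5]
opening: 1.001
```

```bash
python3 - <<'E'
from h import *
s=cam('wrist');save(s,'w1.png')
for t in ('screw_slot','screw_unit','cover'):
  for m in finder.masks_of(s,t)[:2]:
    p=s['xyz'][m['pixels']];print(t,round(m['p'],2),m['extent'],m['pixels'].sum(),np.nanmedian(p,0).round(4))
np.save('w1',s['xyz'])
delta([.48,.19,.27])
E
```

```text
screw_slot 0.88 [309.6, 182.1, 332.3, 206.0] 430 [ 0.4727 -0.1675  0.0719]
screw_unit 0.84 [307.0, 182.3, 332.4, 204.0] 425 [ 0.473  -0.1676  0.0718]
cover 0.97 [250.2, 128.9, 394.4, 249.9] 9388 [ 0.4757 -0.1653  0.0674]
cover 0.24 [0.8, 0.0, 44.5, 90.6] 3634 [0.4841 0.1552 0.0154]
t 2.52 tcp [ 0.4747 -0.166   0.2548] yaw 0.4067 F [-0.1  0.4 -0.9] M [-0.015  0.07   0.023] op 1.001 q [ 0.31  0.6  -0.11  1.98  0.12  0.56 -1.04]
tilt err [-0.e+00 -4.e-04 -1.e+00]
shift cm [ 14.57 -32.49  -1.53]
```

View pics/w1.png

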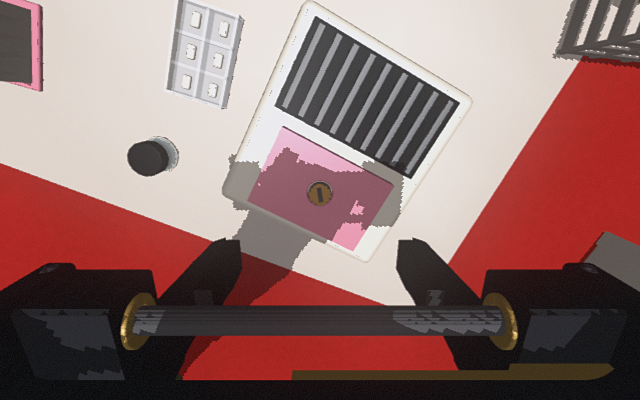

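The wrist picture shows the brass screw at (320,194) in the pink cover, raised by about 5 mm. Its slot runs nearly vertical in the image, and next I'll measure the angle.

```bash
python3 - <<'E'
from h import *
s=cam('wrist')
m=finder.masks_of(s,'screw_slot')[0]
px=np.argwhere(m['pixels'])
g=s['frame'].astype(int)
def W(px,z): return np.array([at(s,u,v,z) for v,u in px])
w=W(px,.072)
(c,r)=cv2.minEnclosingCircle((w[:,:2]*1000).astype(np.float32));print('circ',c,r,'ext ctr',at(s,(m['extent'][0]+m['extent'][2])/2,(m['extent'][1]+m['extent'][3])/2,.072))
for th in (45,55,65):
  L=g.sum(-1)
  d=np.array([p for p,q in zip(px,w) if L[p[0],p[1]]<th*3 and np.hypot(*(q[:2]*1000-np.array(c)))<9])
  if len(d)<5: print(th,len(d)); continue
  q=W(d,.070)[:,:2]*1000;mu=q.mean(0);e,v=np.linalg.eigh(np.cov(q.T));a=np.arctan2(v[1,1],v[0,1])
  print(th,len(d),'mu',mu,'ang',a,'std',np.sqrt(e))
save(s,'w1s.png',(295,170,345,220),10)
E
```

```text
circ (472.7130126953125, -168.1439971923828) 11.722935676574707 ext ctr [ 0.47324728 -0.16918047  0.072     ]
45 0
55 1
65 53 mu [ 471.04087133 -168.75733739] ang -2.5572778852902007 std [1.05401409 4.16950372]
```

View pics/w1s.png

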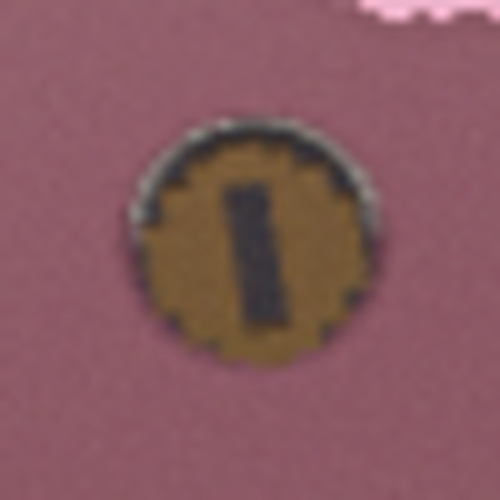

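Emit:
carry_out --motion '[2.1,-5.1,-0.25,0,0,0,2.1,-5.1,-0.25,0,0,0,2.1,-5.1,-0.25,0,0,0,2.1,-5.1,-0.25,0,0,0,2.1,-5.1,-0.25,0,0,0,2.1,-5.1,0,0,0,0,0,0,0,0,0,0,0,0,0,0,0,0]'

```text
clock: 3.62
tool_pos: [0.469, 0.1651, 0.2671]
eef_rot: [0.979, 0.203, -0.0, 0.001]
contact_force: [-0.6, -0.3, -0.4]
opening: 0.996
```

```bash
python3 - <<'E'
from h import *
s=cam('wrist');save(s,'w2.png')
for t in ('driver_grip','driver','stand_hole'):
  try:
   for m in finder.masks_of(s,t)[:3]:
    p=s['xyz'][m['pixels']];p=p[p[:,2]>.1];print(t,round(m['p'],2),m['extent'],m['pixels'].sum(),np.nanmedian(p,0).round(4))
  except Exception as e: print(t,e)
delta([.48,.19,.27])
E
```

```text
driver_grip 0.9 [276.8, 155.8, 313.9, 199.2] 870 [0.48   0.191  0.1169]
driver_grip 0.75 [331.6, 40.5, 400.0, 95.2] 2419 [0.5761 0.1786 0.1484]
driver_grip 0.63 [202.3, 137.5, 226.8, 159.7] 482 [nan nan nan]
driver 0.94 [331.1, 42.7, 400.5, 92.3] 2406 [0.5761 0.1786 0.1484]
driver 0.93 [278.6, 160.6, 311.9, 197.0] 869 [0.48   0.191  0.1168]
stand_hole 0.95 [260.3, 111.7, 345.4, 206.5] 4599 [0.4677 0.2008 0.1149]
t 3.83 tcp [0.4693 0.1641 0.2672] yaw 0.4057 F [-0.3  0.2  0.5] M [ 0.037 -0.017 -0.003] op 0.997 q [-0.41  0.58 -0.03  1.99  0.03  0.58 -1.62]
tilt err [-1.e-04 -9.e-04 -1.e+00]
shift cm [ 2.   -1.96 -0.28]
  return np.nanmean(a, axis, out=out, keepdims=keepdims)
```

View pics/w2.png

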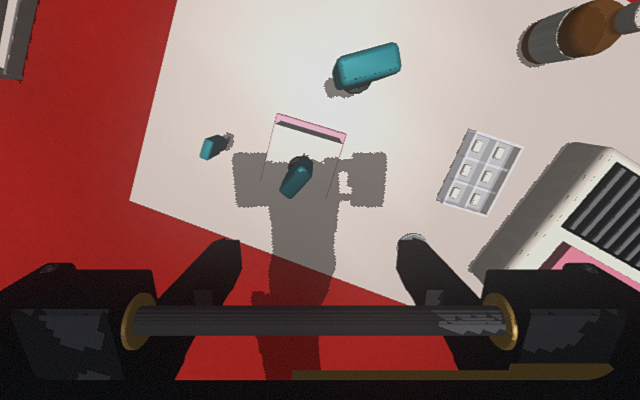

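Viewed 5 so far. The middle-sized driver is at (296,177), standing in the white stand. The big one is at (365,65) and the small one at (213,147). Next I'll fit its handle, with one enlarged crop to confirm.

```bash
python3 - <<'E'
from h import *
s=cam('wrist')
m=[m for m in finder.masks_of(s,'driver_grip') if 270<m['extent'][0]<290][0]
M=m['pixels'];p=s['xyz'][M];px=np.argwhere(M)
zt=np.nanpercentile(p[:,2],90);print('zt',zt)
t=p[np.abs(p[:,2]-zt)<.003]
print(len(t),cv2.minAreaRect((t[:,:2]*1000).astype(np.float32)),t[:,:2].mean(0))
# model silhouette fit
from scipy.optimize import minimize
def sil(c,yaw):
  P=[];
  for z in(.062,.117):
   for a in(-15,15):
    for b in(-7,7):
      P.append(proj(s,[c[0]+(a*np.cos(yaw)-b*np.sin(yaw))/1000,c[1]+(a*np.sin(yaw)+b*np.cos(yaw))/1000,z]))
  im=np.zeros((1600,2560),np.uint8);cv2.fillConvexPoly(im,cv2.convexHull((np.array(P)*4+1.5).astype(np.int32)),255)
  return cv2.resize(im,(640,400),interpolation=cv2.INTER_AREA)/255.
# teal colour mask
hsv=cv2.cvtColor(s['frame'],cv2.COLOR_RGB2HSV)
T=((hsv[...,0]>80)&(hsv[...,0]<100)&(hsv[...,1]>110)&cv2.dilate(M.astype(np.uint8),np.ones((9,9))).astype(bool)).astype(float)
print('teal px',T.sum(),M.sum())
best=min((minimize(lambda x:np.abs(sil(x[:2]/100,x[2])-T).sum(),[48,19.1,y],method='Nelder-Mead',options=dict(initial_simplex=[[48,19.1,y],[48.5,19.1,y],[48,19.6,y],[48,19.1,y+.3]])) for y in np.arange(0,3.1,.5)),key=lambda r:r.fun)
print(best.x,best.fun,best.x[2]%np.pi)
sm=finder.masks_of(s,'stand_hole')[0]['pixels']
q=s['xyz'][sm];q=q[np.abs(q[:,2]-.056)<.004];print('stand',len(q),cv2.minAreaRect((q[:,:2]*1000).astype(np.float32)))
f=s['frame'].copy();save(s,'w2c.png',(190,30,420,220),3)
E
```

```text
zt 0.11785179319721882
537 ((477.6772155761719, 190.6930694580078), (13.907462120056152, 29.566110610961914), 70.81255340576172) [0.47802529 0.19079563]
teal px 210.0 916
[47.81356518 19.11472586  3.1238474 ] 586.7686274509804 3.123847396961613
stand 3690 ((477.2179260253906, 190.76901245117188), (70.3443832397461, 70.15013885498047), 6.834984302520752)
```

View pics/w2c.png

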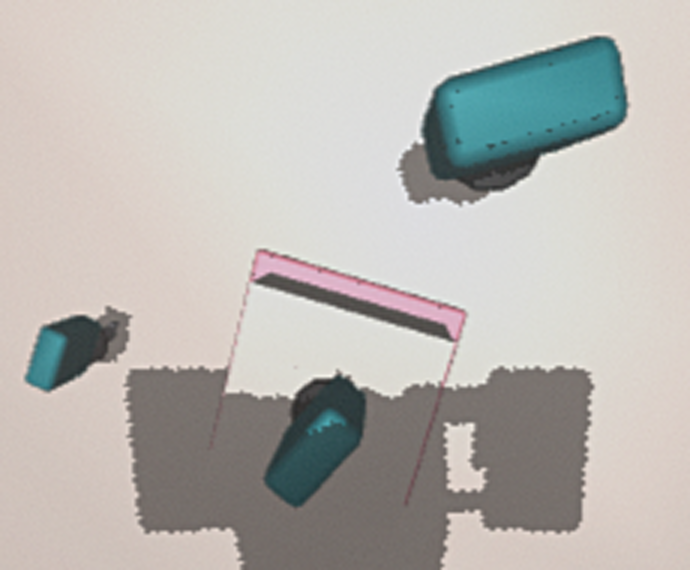

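The crop confirms it: the middle driver stands in the white stand, between the larger and smaller look-alikes. Its fitted top measures 13.9 x 29.6 mm against 14 x 30 mm, and its centre agrees with the stand's fitted centre to 0.5 mm. The handle's yaw is -0.335.

Emit:
carry_out --motion '[0,0,0,0,0,0.148,0,0,0,0,0,0.148,0,0,0,0,0,0.148,0,0,0,0,0,0.148,0,0,0,0,0,0.148,0,0,0,0,0,0,0,0,0,0,0,0]' --hand 4.5 --grip_force 20

```text
clock: 4.85
tool_pos: [0.4691, 0.1658, 0.2672]
eef_rot: [0.986, -0.164, 0.0, 0.0]
contact_force: [-0.5, 0.2, -0.4]
opening: 0.51
```

```bash
python3 - <<'E'
from h import *
delta([.4777,.1907,.1345],-.335)
s=cam('wrist')
for m in finder.masks_of(s,'driver_grip')[:3]:
  p=s['xyz'][m['pixels']];zt=np.nanpercentile(p[:,2],90)
  if abs(zt-.118)<.006:
    t=p[np.abs(p[:,2]-zt)<.003];print(zt,cv2.minAreaRect((t[:,:2]*1000).astype(np.float32)))
sm=finder.masks_of(s,'stand_hole')[0]['pixels']
q=s['xyz'][sm];q=q[np.abs(q[:,2]-.056)<.004];print('stand',len(q),cv2.minAreaRect((q[:,:2]*1000).astype(np.float32)),q[:,2].mean())
E
```

```text
t 4.85 tcp [0.4691 0.1658 0.2672] yaw -0.329 F [-0.5  0.2 -0.4] M [ 0.076 -0.009 -0.029] op 0.51 q [-0.55  0.59  0.19  1.99 -0.19  0.58 -2.13]
tilt err [-0. -0. -1.]
shift cm [ 1.000e-02 -2.630e+00  1.327e+01]
rz 0.006
0.11771553343620114 ((477.59454345703125, 190.46328735351562), (13.837236404418945, 29.071340560913086), 69.89607238769531)
stand 3409 ((477.48443603515625, 190.7038116455078), (70.3321304321289, 70.18696594238281), 6.734383583068848) 0.05635652967918881
```

Emit:
carry_out --motion '[0,0,0,0,0,-0.184,0,0,0,0,0,-0.184,0,0,0,0,0,-0.184,0,0,0,0,0,-0.184,0,0,0,0,0,-0.184,0,0,0,0,0,-0.184,0,0,0,0,0,-0.184,0,0,0,0,0,-0.184]'

```text
clock: 6.0
tool_pos: [0.4692, 0.1657, 0.2673]
eef_rot: [0.84, 0.543, 0.0, 0.0]
contact_force: [0.3, 1.0, -0.0]
opening: 0.512
```

Emit:
carry_out --motion '[0,0,0,0,0,-0.184,0,0,0,0,0,-0.184,0,0,0,0,0,-0.184,0,0,0,0,0,-0.184,0,0,0,0,0,-0.184,0,0,0,0,0,-0.184,0,0,0,0,0,-0.184,0,0,0,0,0,-0.184]'

```text
clock: 7.0
tool_pos: [0.4693, 0.1656, 0.2673]
eef_rot: [0.258, 0.966, -0.0, 0.0]
contact_force: [-0.2, -0.1, 0.3]
opening: 0.509
```

Emit:
carry_out --motion '[0,0,0,0,0,-0.184,0,0,0,0,0,0,0,0,0,0,0,0]'

```text
clock: 7.38
tool_pos: [0.4692, 0.1658, 0.2672]
eef_rot: [0.173, 0.985, -0.0, 0.0]
contact_force: [0.4, -0.6, -0.3]
opening: 0.509
```

```bash
python3 - <<'E'
from h import *
delta([.4776,.1906,.1345],-.343)
s=cam('wrist')
for m in finder.masks_of(s,'driver_grip')[:3]:
  p=s['xyz'][m['pixels']];zt=np.nanpercentile(p[:,2],90)
  if abs(zt-.118)<.006:
    t=p[np.abs(p[:,2]-zt)<.003];print(zt,cv2.minAreaRect((t[:,:2]*1000).astype(np.float32)))
sm=finder.masks_of(s,'stand_hole')[0]['pixels']
q=s['xyz'][sm];q=q[np.abs(q[:,2]-.056)<.004];print('stand',len(q),cv2.minAreaRect((q[:,:2]*1000).astype(np.float32)),q[:,2].mean())
E
```

```text
t 7.38 tcp [0.4692 0.1658 0.2672] yaw 2.7937 F [ 0.4 -0.6 -0.3] M [ 0.027 -0.16  -0.002] op 0.509 q [ 0.02  0.66 -0.74  1.97  0.64  0.76  0.12]
tilt err [ 1.e-04 -1.e-04 -1.e+00]
shift cm [ 0.06  2.62 13.27]
rz -0.0049
0.11776872993205871 ((476.73004150390625, 190.47288513183594), (13.052970886230469, 29.6179141998291), 71.29940795898438)
stand 3503 ((477.2082824707031, 190.06573486328125), (70.48248291015625, 70.22623443603516), 6.713506698608398) 0.05635486058834087
```

Emit:
carry_out --motion '[0.05,2.6,1,0,0,-0.005,0,0,3.5,0,0,0,0,0,3.5,0,0,0,0,0,3,0,0,0,0,0,1.5,0,0,0,0,0,0.8,0,0,0,0,0,0,0,0,0,0,0,0,0,0,0]'

```text
clock: 8.52
tool_pos: [0.4779, 0.1908, 0.135]
eef_rot: [0.169, 0.986, 0.0, 0.001]
contact_force: [-0.4, 0.6, -0.0]
opening: 0.512
```

Emit:
carry_out --motion '[0,0,0,0,0,0,0,0,0,0,0,0,0,0,0,0,0,0,0,0,0,0,0,0,0,0,0,0,0,0,0,0,0,0,0,0]' --hand 0 --grip_force 30

```text
clock: 9.28
tool_pos: [0.4775, 0.1905, 0.1343]
eef_rot: [0.169, 0.986, -0.0, 0.0]
contact_force: [-0.3, -0.3, 2.4]
opening: 0.153
```

```bash
python3 - <<'E'
from h import *
delta([.4774,.1905,.1345],-.343)
E
```

```text
t 9.28 tcp [0.4775 0.1905 0.1343] yaw 2.8018 F [-0.3 -0.3  2.4] M [-0.118 -0.098 -0.009] op 0.153 q [-0.16  0.87 -0.52  2.01  0.91  0.5  -0.12]
tilt err [ 2.e-04 -2.e-04 -1.e+00]
shift cm [ 0.01 -0.01 -0.02]
rz 0.0032
```

Emit:
carry_out --motion '[0,0,-0.5,0,0,0,0,0,-2,0,0,0,0,0,-3,0,0,0,0,0,-4,0,0,0,0,0,-4,0,0,0,0,0,-2,0,0,0,0,0,0,0,0,0,0,0,0,0,0,0]'

```text
clock: 10.28
tool_pos: [0.477, 0.19, 0.2883]
eef_rot: [0.169, 0.986, -0.001, -0.001]
contact_force: [0.1, -0.3, -0.4]
opening: 0.154
```

```bash
python3 - <<'E'
from h import *
s=cam('wrist');save(s,'w3.png')
for m in finder.masks_of(s,'driver')[:3]: print(m['p'],m['extent'])
delta([.472,-.165,.29],.584)
E
```

```text
0.78 [381.1, 131.4, 403.2, 153.1]
t 10.38 tcp [0.4769 0.1901 0.2881] yaw 2.802 F [ 0.1 -0.2 -0.2] M [ 0.055 -0.131  0.041] op 0.16 q [-0.01  0.66 -0.76  1.9   0.6   0.84  0.14]
tilt err [-0.002  -0.0012 -1.    ]
shift cm [-11.37 -33.65  -0.15]
rz -0.9236
```

View pics/w3.png

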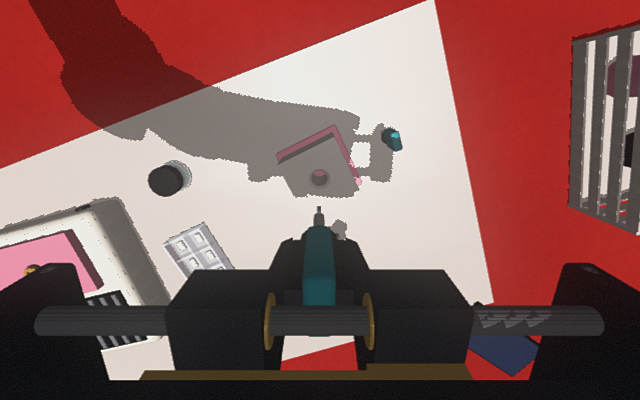

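The wrist picture shows the driver held upright on the tool axis, with its bit's end at (319,209). The stand hole is clear at (319,178).

Emit:
carry_out --motion '[-1.9,-5.6,0,0,0,0,-1.9,-5.6,0,0,0,0,-1.9,-5.6,0,0,0,0,-1.9,-5.6,0,0,0,0,-1.9,-5.6,0,0,0,0,-1.9,-5.6,0,0,0,0,0,0,0,0,0,-0.184,0,0,0,0,0,-0.184]'

```text
clock: 11.38
tool_pos: [0.4723, -0.1652, 0.2882]
eef_rot: [-0.016, 1.0, 0.0, -0.001]
contact_force: [0.5, 0.9, 0.2]
opening: 0.157
```

Emit:
carry_out --motion '[0,0,0,0,0,-0.185,0,0,0,0,0,-0.185,0,0,0,0,0,-0.185,0,0,0,0,0,0,0,0,0,0,0,0]'

```text
clock: 12.0
tool_pos: [0.4727, -0.1641, 0.2887]
eef_rot: [-0.286, 0.958, 0.0, -0.0]
contact_force: [0.5, -0.9, -0.9]
opening: 0.16
```

```bash
python3 - <<'E'
from h import *
delta([.472,-.168,.23],.584)
s=cam('wrist')
for t in ('screw_slot','screw_unit'):
  for m in finder.masks_of(s,t)[:2]:
    p=s['xyz'][m['pixels']];print(t,round(m['p'],2),m['extent'],m['pixels'].sum(),np.nanmedian(p,0).round(4))
# expected tip pixel
st=monitor.get_state();tip=st['tool_pos']+R.from_quat(st['eef_rot']).apply([0,0,.1275]);print('tip',tip,proj(s,tip),s['cx'],s['cy'])
save(s,'w4.png',(280,130,360,250),5)
np.save('w4',s['frame'])
E
```

```text
t 12.0 tcp [ 0.4727 -0.1641  0.2887] yaw -2.5613 F [ 0.5 -0.9 -0.9] M [ 0.072 -0.083 -0.018] op 0.16 q [ 0.86  0.74 -1.06  1.93  0.8   0.97  1.56]
tilt err [-9.e-04  4.e-04 -1.e+00]
shift cm [ 0.27 -0.29  5.87]
rz -0.0037
screw_slot 0.88 [304.5, 166.2, 327.6, 189.9] 377 [ 0.4714 -0.1688  0.0716]
screw_unit 0.56 [303.2, 168.4, 325.2, 188.2] 310 [ 0.4709 -0.1692  0.0718]
tip [ 0.47290808 -0.16419474  0.1616734 ] (np.float64(318.0450612538259), np.float64(212.78402084241165)) 318.7021575265124 197.51575439918446
```

View pics/w4.png

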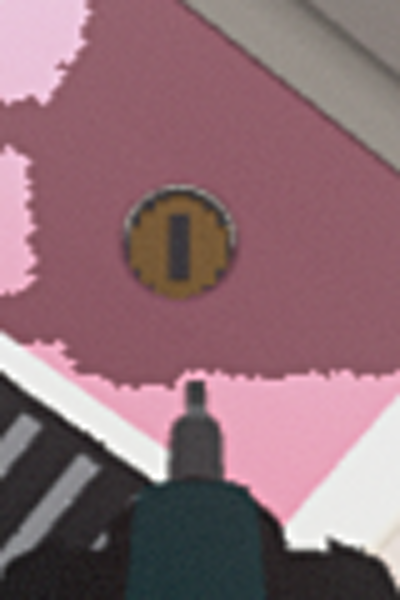

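Viewed 8. The slot at (315.3,178.9) now runs vertically in the image, so yaw is aligned with the bit. The bit's end is at (318.6,207).

```bash
cat >> h.py <<'E'
def slot(s,z,c0,rad=9):
    "dark slot centroid, direction in world near px c0"
    L=s['frame'].astype(float).sum(-1);h=rad
    u0,v0=map(int,np.round(c0));sub=L[v0-h:v0+h+1,u0-h:u0+h+1]
    hsv=cv2.cvtColor(s['frame'],cv2.COLOR_RGB2HSV)[v0-h:v0+h+1,u0-h:u0+h+1]
    k=8;S=cv2.resize(sub,None,fx=k,fy=k,interpolation=cv2.INTER_CUBIC)
    lo,hi=np.percentile(S,3),np.percentile(S,65);B=(S<(lo+hi)/2).astype(np.uint8)
    n,lab,stt,cen=cv2.connectedComponentsWithStats(B)
    i=min(range(1,n),key=lambda i:np.hypot(*(cen[i]-S.shape[0]/2))+(1e3 if stt[i,4]<100 else 0))
    pv,pu=np.nonzero(lab==i);U=(pu+.5)/k-.5+u0-h;V=(pv+.5)/k-.5+v0-h
    w=np.array([at(s,a,b,z)[:2] for a,b in zip(U,V)])
    r=cv2.minAreaRect((w*1000).astype(np.float32));e,vv=np.linalg.eigh(np.cov(w.T))
    return w.mean(0),np.arctan2(vv[1,1],vv[0,1])%np.pi,np.sqrt(12*e)*1000,r[0],(U.mean(),V.mean())
E
python3 - <<'E'
from h import *
s=cam('wrist');print(slot(s,.072,(315.3,178.9)))
c=slot(s,.072,(315.3,178.9));delta([*c[0],.215],c[1])
E
```

```text
(array([ 0.47206042, -0.16843204]), np.float64(0.5688008725109226), array([ 4.07374941, 14.76156407]), (472.05609130859375, -168.4795379638672), (np.float64(315.58439562087585), np.float64(178.9358128374325)))
t 12.2 tcp [ 0.4729 -0.1641  0.2892] yaw -2.5593 F [-0.   0.6 -1.2] M [ 0.07  -0.096  0.061] op 0.159 q [ 0.86  0.74 -1.06  1.93  0.8   0.97  1.56]
tilt err [ 0.e+00 -4.e-04 -1.e+00]
shift cm [ 0.31 -0.31  7.42]
rz 0.0135
```

Emit:
carry_out --motion '[0.31,-0.31,1.5,0,0,0.013,0,0,3,0,0,0,0,0,2,0,0,0,0,0,1,0,0,0,0,0,0,0,0,0,0,0,0,0,0,0,0,0,0,0,0,0]'

```text
clock: 13.08
tool_pos: [0.4724, -0.1685, 0.2149]
eef_rot: [-0.281, 0.96, -0.0, 0.001]
contact_force: [-0.8, 0.3, -0.5]
opening: 0.157
```

```bash
python3 - <<'E'
from h import *
s=cam('wrist');delta([.47206,-.16843,.2],.5688)
st=monitor.get_state();r=R.from_quat(st['eef_rot']);
tip=st['tool_pos']+r.apply([0,0,.1275]);print('tip',tip)
for o in ([.006,-.0016],[.006,.0016],[-.006,-.0016],[-.006,.0016]): print('bit corner',o,np.round(proj(s,tip+r.apply([*o,0])),1))
u,v=proj(s,[.47206,-.16843,.072]);print('slot px',u,v)
save(s,'w5.png',(int(u)-30,int(v)-30,int(u)+30,int(v)+40),8);print(int(u)-30,int(v)-30)
E
```

```text
t 13.12 tcp [ 0.4724 -0.1686  0.2148] yaw -2.5716 F [ 0.8  0.6 -0.8] M [ 0.068 -0.109  0.003] op 0.16 q [ 0.8   0.84 -0.96  2.    0.96  0.84  1.43]
tilt err [ 1.2e-03 -5.0e-04 -1.0e+00]
shift cm [0.02 0.03 1.48]
rz 0.0012
tip [ 0.47251125 -0.16862996  0.08730707]
bit corner [0.006, -0.0016] [316.3 204.9]
bit corner [0.006, 0.0016] [320.4 204.9]
bit corner [-0.006, -0.0016] [316.3 219.4]
bit corner [-0.006, 0.0016] [320.4 219.4]
slot px 318.89705691414764 205.1385224714683
288 175
```

View pics/w5.png

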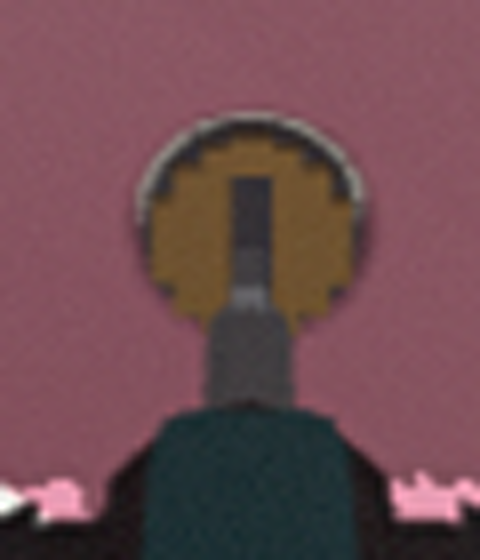

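Viewed 9. The bit (centre x about 319.0) sits over the slot (about 319.2), aligned to 0.2 px, so I'm lowering it.

Emit:
carry_out --motion '[0.02,0.02,0.6,0,0,0,0,0,0.6,0,0,0,0,0,0.15,0,0,0,0,0,0,0,0,0]'

```text
clock: 13.62
tool_pos: [0.4717, -0.1684, 0.2005]
eef_rot: [-0.281, 0.96, 0.0, -0.0]
contact_force: [-0.1, -0.7, -0.7]
opening: 0.156
```

Emit:
carry_out --motion '[0,0,0.1,0,0,0,0,0,0.1,0,0,0,0,0,0,0,0,0]'

```text
clock: 14.0
tool_pos: [0.4718, -0.1685, 0.1987]
eef_rot: [-0.281, 0.96, -0.0, -0.0]
contact_force: [0.4, -0.8, -0.8]
opening: 0.156
```

Emit:
carry_out --motion '[0,0,0.1,0,0,0,0,0,0.1,0,0,0,0,0,0,0,0,0]'

```text
clock: 14.38
tool_pos: [0.4717, -0.1684, 0.1966]
eef_rot: [-0.281, 0.96, 0.0, -0.0]
contact_force: [-0.0, -0.6, -0.6]
opening: 0.157
```

```bash
python3 - <<'E'
from h import *
delta([.47206,-.16843,.2],.5688)
E
```

```text
t 14.38 tcp [ 0.4717 -0.1684  0.1966] yaw -2.5714 F [-0.  -0.6 -0.6] M [ 0.07  -0.123 -0.02 ] op 0.157 q [ 0.79  0.86 -0.93  2.01  1.    0.81  1.39]
tilt err [-2.e-04 -0.e+00 -1.e+00]
shift cm [-0.03 -0.02 -0.34]
rz 0.0014
```

Emit:
carry_out --motion '[0,0,0.1,0,0,0,0,0,0,0,0,0]'

```text
clock: 14.62
tool_pos: [0.4718, -0.1684, 0.1957]
eef_rot: [-0.281, 0.96, -0.0, 0.0]
contact_force: [-0.2, 0.3, -0.5]
opening: 0.157
```

Emit:
carry_out --motion '[0,0,0.1,0,0,0,0,0,0,0,0,0]'

```text
clock: 14.88
tool_pos: [0.4719, -0.1684, 0.1953]
eef_rot: [-0.281, 0.96, -0.0, 0.0]
contact_force: [-0.6, -0.4, 6.2]
opening: 0.154
```

Emit:
carry_out --motion '[0,0,0.04,0,0,0,0,0,0,0,0,0]'

```text
clock: 15.12
tool_pos: [0.4719, -0.1683, 0.1951]
eef_rot: [-0.281, 0.96, -0.0, 0.0]
contact_force: [-2.4, 0.1, 8.2]
opening: 0.156
```

```bash
python3 - <<'E'
from h import *
delta([.47206,-.16843,.2],.5688)
E
```

```text
t 15.12 tcp [ 0.4719 -0.1683  0.1951] yaw -2.5712 F [-2.4  0.1  8.2] M [ 0.031  0.385 -0.007] op 0.156 q [ 0.78  0.87 -0.93  2.01  1.    0.81  1.39]
tilt err [ 6.e-04 -8.e-04 -1.e+00]
shift cm [-0.01 -0.02 -0.49]
rz 0.0016
```

Emit:
carry_out --motion '[0,0,0.03,0,0,0.05,0,0,0,0,0,0.05,0,0,0.01,0,0,0.05,0,0,0.015,0,0,0.05,0,0,0,0,0,0]'

```text
clock: 15.75
tool_pos: [0.4723, -0.1683, 0.1949]
eef_rot: [-0.184, 0.983, -0.001, 0.001]
contact_force: [-1.2, -0.2, 9.4]
opening: 0.154
```

```bash
python3 - <<'E'
from h import *
delta([.47206,-.16843,.2],.5688)
E
```

```text
t 15.75 tcp [ 0.4723 -0.1683  0.1949] yaw -2.7714 F [-1.2 -0.2  9.4] M [-0.07   0.276  0.05 ] op 0.154 q [ 0.76  0.85 -0.88  2.01  0.98  0.78  1.21]
tilt err [ 0.0017 -0.0012 -1.    ]
shift cm [ 0.03 -0.   -0.51]
rz -0.1986
```

Emit:
carry_out --motion '[0,0,0.02,0,0,0.06,0,0,0.02,0,0,0.06,0,0,0.02,0,0,0.06,0,0,0.02,0,0,0.06,0,0,0.02,0,0,0.06,0,0,0,0,0,0]'

```text
clock: 16.5
tool_pos: [0.4724, -0.1685, 0.1939]
eef_rot: [-0.035, 0.999, -0.001, 0.001]
contact_force: [-2.5, -0.2, 9.0]
opening: 0.156
```

```bash
python3 - <<'E'
from h import *
delta([.47206,-.16843,.2],.5688)
E
```

```text
t 16.5 tcp [ 0.4724 -0.1685  0.1939] yaw -3.0715 F [-2.5 -0.2  9. ] M [-0.097  0.275  0.059] op 0.156 q [ 0.73  0.83 -0.81  2.02  0.94  0.72  0.95]
tilt err [ 0.0018 -0.0014 -1.    ]
shift cm [ 0.03  0.   -0.61]
rz -0.4987
```

Emit:
carry_out --motion '[0,0,0.03,0,0,0.06,0,0,0.02,0,0,0.06,0,0,0.02,0,0,0.06,0,0,0.02,0,0,0.06,0,0,0.02,0,0,0.06,0,0,0.02,0,0,0.06,0,0,0.02,0,0,0.06,0,0,0,0,0,0]'

```text
clock: 17.5
tool_pos: [0.4724, -0.1686, 0.1925]
eef_rot: [0.174, 0.985, -0.001, 0.001]
contact_force: [-1.6, -1.3, 10.0]
opening: 0.153
```

Emit:
carry_out --motion '[0,0,0.02,0,0,0.06,0,0,0.02,0,0,0.06,0,0,0.02,0,0,0.06,0,0,0.02,0,0,0.06,0,0,0.02,0,0,0.06,0,0,0.02,0,0,0.06,0,0,0.02,0,0,0.06,0,0,0,0,0,0]'

```text
clock: 18.5
tool_pos: [0.4723, -0.1688, 0.1911]
eef_rot: [0.376, 0.927, -0.001, 0.001]
contact_force: [-2.0, -1.2, 9.9]
opening: 0.157
```

```bash
python3 - <<'E'
from h import *
delta([.47206,-.16843,.2],.5688)
E
```

```text
t 18.5 tcp [ 0.4723 -0.1688  0.1911] yaw 2.3714 F [-2.  -1.2  9.9] M [-0.346  0.267  0.112] op 0.157 q [ 0.61  0.77 -0.59  2.02  0.79  0.59  0.27]
tilt err [ 0.0017 -0.002  -1.    ]
shift cm [ 0.04  0.01 -0.89]
rz -1.339
```

```bash
cat >> h.py <<'E'
def avg(n=6):
    F=[];M=[]
    for i in range(n):
        snapshot('wrist');s=monitor.get_state();F.append(s['contact_force']);M.append(s['moment'])
    m=R.from_quat(s['eef_rot']).as_matrix()
    print('t',round(s['clock'],2),'F',np.mean(F,0).round(2),'M',np.mean(M,0).round(4),'sdMz',np.std(np.array(M)[:,2]).round(4),'tcp',s['tool_pos'].round(5),'yaw',np.arctan2(m[1,0],m[0,0]).round(4))
E
python3 -c "
from h import *
avg(8)"
```

```text
t 18.9 F [-1.57 -1.19 10.47] M [-0.3146  0.2815  0.0268] sdMz 0.0298 tcp [ 0.4723  -0.16883  0.19105] yaw 2.3718
```

Emit:
carry_out --motion '[0,0,0.02,0,0,0.06,0,0,0.02,0,0,0.06,0,0,0.015,0,0,0.05,0,0,0.01,0,0,0.03,0,0,0,0,0,0]'

```text
clock: 19.52
tool_pos: [0.4723, -0.1689, 0.1904]
eef_rot: [0.466, 0.885, -0.001, 0.001]
contact_force: [-1.4, -1.7, 11.3]
opening: 0.157
```

```bash
python3 -c "
from h import *
avg(8)"
```

```text
t 19.93 F [-1.8  -1.17 10.85] M [-0.3376  0.2902  0.0375] sdMz 0.0139 tcp [ 0.47225 -0.1689   0.1904 ] yaw 2.1718
```

Emit:
carry_out --motion '[0,0,0.01,0,0,0.03,0,0,0.01,0,0,0.03,0,0,0,0,0,0]'

```text
clock: 20.3
tool_pos: [0.4722, -0.1688, 0.1903]
eef_rot: [0.492, 0.87, -0.001, 0.001]
contact_force: [-1.6, -1.4, 11.5]
opening: 0.153
```

```bash
python3 -c "
from h import *
avg(8)"
```

```text
t 20.7 F [-1.6  -1.18 11.52] M [-0.3328  0.3662  0.0712] sdMz 0.0259 tcp [ 0.47222 -0.16886  0.19031] yaw 2.1121
```

Emit:
carry_out --motion '[0,0,0.005,0,0,0.02,0,0,0,0,0,0]'

```text
clock: 20.95
tool_pos: [0.4722, -0.1689, 0.1903]
eef_rot: [0.501, 0.865, -0.0, 0.001]
contact_force: [-1.7, -0.8, 11.8]
opening: 0.154
```

```bash
python3 -c "
from h import *
avg(8)"
```

```text
t 21.35 F [-1.9  -1.39 11.93] M [-0.3355  0.4019  0.0903] sdMz 0.0186 tcp [ 0.47221 -0.16885  0.19028] yaw 2.0921
```

Emit:
carry_out --motion '[0,0,0,0,0,0.012,0,0,0,0,0,0]'

```text
clock: 21.6
tool_pos: [0.4722, -0.1688, 0.1903]
eef_rot: [0.506, 0.862, -0.0, 0.001]
contact_force: [-1.4, -1.3, 12.3]
opening: 0.158
```

```bash
python3 -c "
from h import *
avg(20)"
```

```text
t 22.6 F [-1.78 -1.21 12.28] M [-0.3143  0.386   0.0945] sdMz 0.0288 tcp [ 0.47223 -0.16888  0.19029] yaw 2.0801
```

Snug: the torque averages 0.0945 N m, and the bit stopped sinking after about 4.8 mm. I'll unwind the elastic twist and lift out.

Emit:
carry_out --motion '[0,0,0,0,0,-0.06,0,0,-0.05,0,0,0,0,0,-0.1,0,0,0,0,0,-0.3,0,0,0,0,0,-0.5,0,0,0,0,0,-2,0,0,0,0,0,-3,0,0,0,0,0,0,0,0,0]'

```text
clock: 23.6
tool_pos: [0.4728, -0.1682, 0.2502]
eef_rot: [0.48, 0.877, 0.001, 0.002]
contact_force: [0.5, -0.7, 0.8]
opening: 0.152
```

Emit:
carry_out --motion '[0,0,-4,0,0,0,0,0,0,0,0,0,0,0,0,0,0,0]'

```text
clock: 23.98
tool_pos: [0.4711, -0.1685, 0.2875]
eef_rot: [0.48, 0.877, -0.0, -0.001]
contact_force: [0.1, 0.3, -0.8]
opening: 0.158
```

```bash
python3 - <<'E'
from h import *
avg(6)
s=cam('wrist')
m=finder.masks_of(s,'screw_slot')
for k in m[:2]: 
  p=s['xyz'][k['pixels']];print(k['p'],k['extent'],np.nanmedian(p,0).round(4))
u,v=proj(s,[.4721,-.1685,.067]);c=slot(s,.067,(u,v));print(c,'turn',(.5688-c[1])%np.pi)
save(s,'w6.png',(int(u)-40,int(v)-30,int(u)+40,int(v)+50),7)
delta([.4773,.1905,.285],2.80)
E
```

```text
t 24.27 F [ 0.1  -0.14 -0.76] M [-0.0078 -0.1153  0.0051] sdMz 0.0267 tcp [ 0.47148 -0.16838  0.28782] yaw 2.14
0.69 [310.9, 170.4, 330.8, 193.0] [ 0.4714 -0.1683  0.0672]
(array([ 0.47179271, -0.16847677]), np.float64(2.3151306633894664), array([ 4.11797464, 14.63465213]), (471.84033203125, -168.55062866210938), (np.float64(318.8141437069505), np.float64(181.82709768315593))) turn 1.3952619902003267
t 24.38 tcp [ 0.4717 -0.1684  0.2881] yaw 2.14 F [-0.1 -0.2  0.3] M [-0.016 -0.13   0.02 ] op 0.158 q [ 0.68  0.62 -0.68  1.94  0.55  0.78  0.25]
tilt err [-5.e-04  2.e-04 -1.e+00]
shift cm [29.93 19.81  0.32]
rz -0.66
```

View pics/w6.png

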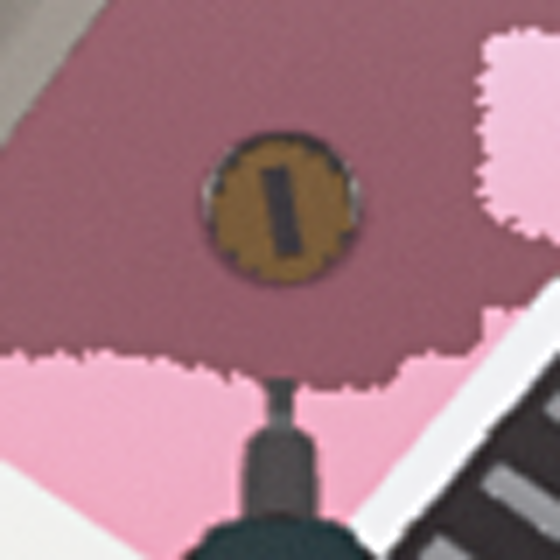

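Viewed 10. The slot at (318.8,181.8) turned by about 1.40 rad and the head looks flush. Before leaving I'll check whether it began slightly screwed in, by comparing head and cover heights now and earlier.

```bash
python3 - <<'E'
from h import *
def hh(X,c=(.472,-.1685)):
  r=np.hypot(X[...,0]-c[0],X[...,1]-c[1]);z=X[...,2]
  a=z[(r<.010)&(z>.05)&(z<.09)];ring=(r>.016)&(r<.024)&(z>.05)&(z<.08);b=z[ring]
  A=np.c_[X[ring][:,:2],np.ones(ring.sum())];k=np.linalg.lstsq(A,b,rcond=None)[0];p0=k@[*c,1]
  print('head p25,50,75',np.nanpercentile(a,[25,50,75]).round(5),'cover',np.median(b).round(5),p0.round(5),'diff',(np.nanmedian(a)-p0).round(5),len(a),len(b))
hh(np.load('w1.npy'))
for i in range(3): hh(cam('wrist')['xyz'])
E
```

```text
head p25,50,75 [0.0704  0.07196 0.07251] cover 0.06738 0.06738 diff 0.00458 349 1013
head p25,50,75 [0.06654 0.06735 0.06796] cover 0.06746 0.06744 diff -9e-05 261 832
head p25,50,75 [0.06648 0.06736 0.06796] cover 0.06736 0.06741 diff -5e-05 265 834
head p25,50,75 [0.06648 0.06744 0.06794] cover 0.06742 0.06739 diff 6e-05 261 833
```

The head rose 4.6 mm above the cover at the start and is flush now (0.0 ± 0.1 mm). So it began at about 0.12 rad, and the 1.40 rad turn reaches the stop. Returning the driver.

Emit:
carry_out --motion '[4.99,3.3,0,0,0,0,4.99,3.3,0,0,0,0,4.99,3.3,0,0,0,0,4.99,3.3,0,0,0,0,4.99,3.3,0,0,0,0,4.99,3.3,0,0,0,0,0,0,0,0,0,-0.165,0,0,0,0,0,-0.165]'

```text
clock: 25.52
tool_pos: [0.4769, 0.1918, 0.2885]
eef_rot: [0.326, 0.945, 0.0, 0.0]
contact_force: [0.1, 0.5, -1.6]
opening: 0.156
```

Emit:
carry_out --motion '[0,0,0,0,0,-0.165,0,0,0,0,0,-0.165,0,0,0,0,0,0,0,0,0,0,0,0,0,0,0,0,0,0]'

```text
clock: 26.15
tool_pos: [0.4773, 0.1905, 0.2886]
eef_rot: [0.171, 0.985, -0.0, 0.0]
contact_force: [0.3, 0.3, 0.5]
opening: 0.157
```

```bash
python3 - <<'E'
from h import *
s=cam('wrist')
sm=finder.masks_of(s,'stand_hole')[0]['pixels']
q=s['xyz'][sm];q=q[np.abs(q[:,2]-.056)<.004];print('stand',len(q),cv2.minAreaRect((q[:,:2]*1000).astype(np.float32)))
delta([.4774,.1905,.20],-.343)
E
```

```text
stand 3581 ((477.0559387207031, 190.2394561767578), (70.24752807617188, 70.04853820800781), 7.3492021560668945)
t 26.25 tcp [0.4773 0.1905 0.2885] yaw 2.799 F [ 0.6 -0.9 -1. ] M [ 0.059 -0.1   -0.034] op 0.158 q [ 0.02  0.67 -0.82  1.9   0.65  0.86  0.1 ]
tilt err [ 3.e-04 -2.e-04 -1.e+00]
shift cm [-0.01  0.    8.85]
rz 0.0004
```

Emit:
carry_out --motion '[0,0,4,0,0,0,0,0,4,0,0,0,0,0,2,0,0,0,0,0,2,0,0,0,0,0,2,0,0,0,0,0,1,0,0,0,0,0,0,0,0,0]'

```text
clock: 27.12
tool_pos: [0.4771, 0.1905, 0.1382]
eef_rot: [0.17, 0.985, -0.0, -0.0]
contact_force: [-0.3, -0.2, -1.3]
opening: 0.156
```

Emit:
carry_out --motion '[0,0,0.2,0,0,0,0,0,0.1,0,0,0,0,0,0,0,0,0]'

```text
clock: 27.5
tool_pos: [0.4774, 0.1905, 0.1358]
eef_rot: [0.17, 0.985, 0.0, 0.0]
contact_force: [-0.5, 0.1, -1.0]
opening: 0.157
```

Emit:
carry_out --motion '[0,0,0.1,0,0,0,0,0,0,0,0,0]'

```text
clock: 27.75
tool_pos: [0.4773, 0.1904, 0.1345]
eef_rot: [0.17, 0.985, -0.0, 0.0]
contact_force: [0.7, -1.1, 0.0]
opening: 0.157
```

Emit:
carry_out --motion '[0,0,0.07,0,0,0,0,0,0,0,0,0]'

```text
clock: 28.0
tool_pos: [0.4773, 0.1905, 0.1343]
eef_rot: [0.17, 0.985, -0.0, 0.0]
contact_force: [-0.9, -0.2, 6.1]
opening: 0.152
```

The collar is on the stand (6 N at TCP height 0.1343 m, the same as at pickup). Letting go.

Emit:
carry_out --motion '[0,0,-0.05,0,0,0,0,0,0,0,0,0,0,0,0,0,0,0,0,0,0,0,0,0,0,0,0,0,0,0]' --hand 4.5

```text
clock: 28.62
tool_pos: [0.4773, 0.1904, 0.1342]
eef_rot: [0.17, 0.985, -0.0, -0.0]
contact_force: [0.2, 0.3, -0.7]
opening: 0.508
```

Emit:
carry_out --motion '[0,0,-1,0,0,0,0,0,-2,0,0,0,0,0,-3,0,0,0,0,0,-4,0,0,0,0,0,-4,0,0,0,0,-2,0,0,0,0,0,0,0,0,0,0,0,0,0,0,0,0]'

```text
clock: 29.62
tool_pos: [0.4702, 0.1712, 0.2735]
eef_rot: [0.17, 0.985, -0.0, -0.001]
contact_force: [0.8, 0.9, -1.0]
opening: 0.514
```

```bash
python3 - <<'E'
from h import *
avg(3)
s=cam('wrist');save(s,'w7.png')
for m in finder.masks_of(s,'driver_grip')[:3]:
  p=s['xyz'][m['pixels']];zt=np.nanpercentile(p[:,2],90)
  if abs(zt-.118)<.01:
    t=p[np.abs(p[:,2]-zt)<.003];print(m['extent'],zt,cv2.minAreaRect((t[:,:2]*1000).astype(np.float32)))
b=cam('top')
for t in('remover','gel_jar','tip_box'):
  m=finder.masks_of(b,t)[0];print(t,m['extent'],np.nanmedian(b['xyz'][m['pixels']],0).round(3))
E
```

```text
t 29.77 F [-0.    0.61  0.18] M [ 0.0037 -0.1467  0.0177] sdMz 0.0163 tcp [0.47034 0.17197 0.27361] yaw 2.8005
[326.1, 169.4, 352.6, 216.9] 0.11773621103466553 ((476.44970703125, 190.67831420898438), (13.754449844360352, 28.65140724182129), 68.81928253173828)
remover [328.5, 120.2, 351.4, 153.2] [0.685 0.005 0.073]Traceback (most recent call last):
  File "<stdin>", line 10, in <module>
IndexError: list index out of range
```

View pics/w7.png

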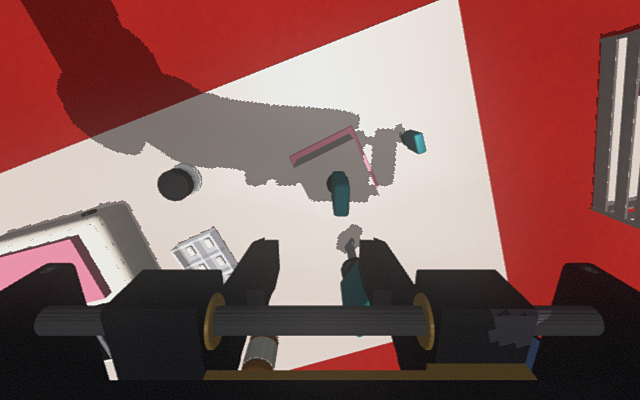

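The driver stands upright in its stand at (340,193), with its top at 0.1177 m as before pickup. The fingers are clear, and the jar and box are in view. One last bystander check, then I'll hand in.

```bash
python3 - <<'E'
from h import *
b=cam('scene')
for t in('remover','gel_jar','tip_box'):
  for m in finder.masks_of(b,t)[:1]: print(t,m['extent'],np.nanmedian(b['xyz'][m['pixels']],0).round(3))
print(workorder.finish_job())
E
```

```text
remover [237.4, 211.6, 268.8, 275.1] [0.702 0.014 0.059]
gel_jar [340.0, 181.4, 357.7, 204.8] [0.432 0.017 0.026]
tip_box [283.4, 195.4, 327.4, 240.3] [ 0.545 -0.007  0.012]
the job is handed in; nothing more can be done
None
```

I took the middle-sized screwdriver from its stand and seated the bit in the slot. I turned the screw clockwise to its stop under about 9–12 N of push, then put the driver back fully down and let go. The job was handed in at about 30 s.

**Screw:** The torque at the stop averaged 0.0945 N m (single readings scatter by about 0.03), inside the snug range and below forcing. The head is flush with the cover to within about 0.1 mm.

**Driver:** It stands upright with its top at 0.1177 m, the same height as before pickup, and the gripper is clear.

**Bystanders:** The bottle, jar and box are where they were, within 2 mm.

**Checks that disagreed or failed:**
- **Turn angle:** the slot turned about 1.40 rad, not the full 1.5. The head stood only 4.6 mm above the cover at the start, so I take it the screw began about 0.1 rad in. The flush head and the torque rise agree with the stop being reached.
- **Jar in the top view:** the network missed the jar in the final top picture, so I checked it and the box in the scene view instead.

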